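# Pull the spring tester out to its mark and hold it

## Task

On the bench stands a blue return-spring tester with a clear guard. Swing its red latch lever off the guard, fully round to its stop, then lift the guard wide open by its yellow bar, and draw the orange grip inside it to the right, against its spring, until the black pointer stands in line with the tip of the red marker clip. Finish while still holding the grip there with the gripper: do not let go. Leave the white carton, the green tin and the bearing beside it where they are.

Things in the scene. Friction and masses are not known exactly. Their poses are not given: they have to be found in the camera images.
- tester: Fixed blue steel case, open on top, 150 (x) x 280 (y) x 80 mm high, walls 4 mm. Origin: centre of its underside, on the bench; x axis away from the robot (yaw within 0.25 rad), y to the left. The guard is hinged on the far (+x) top edge, the latch sits on a bracket outside the right (-y) end, the slide runs inside along y above a rail (top 18 mm above the bench).
- latch (a joint): Angle of the red latch lever about its upright pivot (rad). 0: points to the tester's +y, over the guard, and bars it; grows anticlockwise seen from above, towards the tester's -x, to a stop at 1.65, where it points to the robot; the guard is free from about 1.1 on. Light friction (0.06 N m), stays where it is left. Starts between 0 and 0.2.
- latch_knob (a point): Centre of the black upright knob on the end of the latch lever: round, 16 mm diameter, 36 mm tall (its top 18 mm above this point; the 14 mm wide lever is 25 mm below it). 60 mm from the pivot, 125 mm above the bench.
- latch_pivot (a point): Point on the latch's pivot axis, level with the knob centre; the pivot's top is 28 mm lower.
- guard (a joint): Opening angle of the guard (rad): 0 closed, lying flat on the case; grows as its near edge rises; stop at 1.75 (leaning back a little). Stiff hinge (0.45 N m friction, weight 0.3 kg): it stays where it is left.
- guard_bar (a point): Centre of the guard's yellow lifting bar: round, 12 mm diameter, 110 mm long, along the tester's y, carried at its ends by two arms 45 mm out from the guard's near edge in the guard's plane; 84 mm above the bench when closed. To be pinched from above across the tester's x. It goes round the hinge on a radius of 199 mm; with the guard up it is the top edge.
- guard_hinge (a point): Mid point of the guard's hinge axis, which lies along the tester's y, 84 mm above the bench. The guard is a clear panel in an aluminium frame, 8 mm thick, reaching 154 mm from the hinge, without the bar.
- pull (a joint): How far the slide is pulled out (m): 0 home, grows towards the tester's -y, stop at 0.065. A spring draws it home with 3.3 N at 0 and 110 N/m more: about 6 to 9 N at the mark.
- pull_grip (a point): Where to pinch the slide's upright orange grip: on its axis, 58 mm above the bench, 22 mm below the case's rim. Rounded block 14 mm (tester's y) x 20 mm (x); top 18 mm above this point, foot (34 x 28 mm carriage) 26 mm below. Spring barrel (44 mm high) from 46 mm to the left (+y) of its home place on; white scale (top 48 mm) 39 to 65 mm to its +x.
- pointer (a point): Tip of the black pointer that the slide carries along the white scale, to the tester's +x of the grip; it travels with the slide along the tester's y.
- mark (a point): Tip of the red marker clip, fixed on the far edge of the scale; the pointer is at the mark when both have the same position along the tester's y. It stands 25 to 50 mm to the tester's -y of the pointer's home place.
- carton: White cardboard carton, 62 x 63 x 70 mm, loose, standing left of the tester. Leave alone.
- tin: Green and cream tin, 49 mm diameter, 56 mm tall, loose, left of the tester. Leave alone.
- race: Ball bearing, 47 mm diameter, 14 mm tall, lying loose right of the tester. Leave alone.

How it is judged:
By the outcome, as a careful person would: the job done as asked, in the order asked, and still so for the second after the job is handed in, while the arm keeps its last pose, push and grip.
It also fails if it takes over 58 s, if anything falls off the work surface, if the arm or the gripper's body presses on something with over 40 N, if the wrist force passes 120 N, or if a joint passes its speed limit or range.

## Robot

A 7-joint arm with a two-finger parallel gripper is mounted at the origin on a cart in front of the work surface, level with it; the furniture and walls round the work are solid. World frame = base frame: x ahead of the robot, y to its left, z up, the work surface at z = 0. Lengths are in m, angles in rad, forces in N, time in s.
With the tool pointing down it reaches from about 0.4 to 0.875 m from the base axis. Payload 6.5 kg.
Tool frame: the origin (TCP) lies on the mounting face of the last link; the fingertips stand 173 mm ahead of it and the grasp point (between the pads) lies 155 mm ahead of it; z points along the fingers, y is the line along which they close (so a half turn about z gives the same grasp; the last joint's range is limited). The gripper opens to 85 mm and grips with 20 to 120 N. Pads are 22 mm wide; open, the fingers measure 114 mm over their backs; the gripper's body (76 mm by 85 mm) begins 54 mm behind the grasp point. The pads swing forward as they close: fully open they stand 13 mm farther back than shut.
Start: joints at [1.176, 0.536, -0.004, 1.538, 0.003, 1.067, -0.071], TCP at [0.21, -0.615, 0.405] pointing down, gripper open.
Joint ranges: [-2.7, 2.7], [-0.37, 2.16], [-1.27, 1.26], [0.24, 2.4], [-1.31, 4.45], [0.19, 1.91], [-2.76, 2.76]. Speed limits (rad/s): [2.39, 2.39, 3.14, 3.14, 3.14, 3.14, 3.14].

## Interface

Orientations are given as a unit quaternion [x, y, z, w].
In Python, from bench import ctrl, vision, job_done, nets gives the robot as it stands.
- The arm moves only by the tool send_rows, never from a script. Its argument "rows" is a list of rows, each an object of numbers: "dx", "dy", "dz": the shift along the tool's x, y, z in cm; "wx", "wy", "wz": the turn, a rotation vector about the tool's x, y, z in rad; "claw": the gripper command: -1 is fully open, 1 is shut, values between are in proportion. In form: [{"dx": .., "dy": .., "dz": .., "wx": .., "wy": .., "wz": .., "claw": ..}, ...]. A call has 1 to 12 rows; each row is the pose to reach, as a shift and turn from the pose commanded when the call began, along the tool's axes at that moment; what a row does not reach only later rows make up. A row lasts 1/12 s, in which the tool goes at most 41.7 mm and 7.16 degrees, less where a joint would pass 70% of its speed; a pose out of reach is approached as far as the arm can. A call with a gripper value outside its range is refused whole. The fingers move at their own pace and stop on an object; "squeeze" is the grip in N (left out, the last holds). Time passes only in rows, so rows that repeat a pose let the fingers close. It gives the time, the measured TCP pose, the force, the opening and the grip force at its end, in the units of the state.
- ctrl.observe(): the state, without advancing time (a new reading comes with each control period).
- vision.get_image(name): name is "scene" or "top" or "wrist"; returns the picture (480x640x3 uint8, red, green, blue); there is no depth.
- vision.get_calibration(name): a dict with "intrinsics" (3x3 intrinsics, pixels), "camera_from_world" (4x4, takes a point from world to camera coordinates); the wrist camera has in their place "T_tool_cam" (4x4, takes a point from camera to tool coordinates, whose origin is the TCP and whose axes are the flange's). Camera axes: x right, y down, z forward; pixel columns grow to the right and rows downward; lengths in m; the calibration is good to about 2 mm. A picture is of the moment at which its call begins: read the wrist's pose just before it. get_calibration takes no time and is no camera call.
- job_done(): hands the job in; it is judged then, once.
Trained networks look in the newest picture that a camera, given by its name, has taken for a name from the list of things; names that differ only in an ending like _2 or _b are one class to them, and where a whole thing is asked for, a point or a joint stands for the part that bears it (a point fixed in the world has none). Each returns a list of dicts, best first, with "conf" (0 to 1); they miss things now and then, are a little off and sometimes report something else, mostly with a low value. They report only what shows in the picture. A call takes as long as a camera call.
- nets.look_for(camera, label): "point" ([column, row] in pixels, amid what is visible of it).
- nets.cut_out(camera, label): "mask" (480x640 bool, what is visible of it) and "point" ([column, row] in pixels, amid what is visible of it).
- nets.landmark_of(camera, label): "point" ([column, row] in pixels: a listed point, or the origin of a listed thing).
The state is a dict: "clock": time; "joint_positions": joint angles; "joint_vel": joint speeds; "joint_torque": joint torques, N m; "position": TCP position; "tcp_rot": TCP orientation; "force": force on the tool from outside, world axes, zero at the start; "torque": the same for the moment, N m; "finger_gap": opening from 0.0 (shut) to 1.0 (fully open); "grasp_force": force on a finger pad.
Only numpy, scipy, OpenCV 4.12 (cv2) and the standard library are available. Lean on these libraries where they do the work, as an engineer would, in place of code of your own. Each camera call takes 0.05 s, during which the arm holds its last target. There are 200 camera calls.

## Working session

There is one attempt and no reset: what is moved stays moved. The work goes in short steps, Python scripts to look and compute and a tool call to move; the robot and the scene stay as the last step left them, time stands still between calls to the robot, and variables do not carry over. Pictures are saved under pics/ and viewed, at most 10 in all, crops included, and the job is handed in when it is done.

Besides the shell and the picture viewer there is one more tool, called by a JSON object that holds its "op" and its "data", one argument or row to a line. send_rows: Moves the arm, as the interface text tells. Its arguments: {"type":"object","properties":{"rows":{"type":"array","items":{"type":"object","properties":{"dx":{"type":"number"},"dy":{"type":"number"},"dz":{"type":"number"},"wx":{"type":"number"},"wy":{"type":"number"},"wz":{"type":"number"},"claw":{"type":"number"}}}},"squeeze":{"type":"number"}},"required":["rows"]}

```bash
ls; mkdir -p pics; cat > h.py <<'E'
import numpy as np, cv2
from bench import ctrl, vision, job_done, nets
from scipy.spatial.transform import Rotation as R
def cal(n):
    c=vision.get_calibration(n); K=np.array(c["intrinsics"])
    if "camera_from_world" in c: return K,np.array(c["camera_from_world"])
    s=ctrl.observe(); T=np.eye(4); T[:3,:3]=R.from_quat(s["tcp_rot"]).as_matrix(); T[:3,3]=s["position"]
    return K,np.linalg.inv(T@np.array(c["T_tool_cam"]))
def at_z(n,px,z,C=None):
    K,M=C or cal(n); d=M[:3,:3].T@np.linalg.solve(K,[px[0],px[1],1]); o=-M[:3,:3].T@M[:3,3]
    return o+d*(z-o[2])/d[2]
def proj(n,P,C=None):
    K,M=C or cal(n); q=K@(M[:3,:3]@np.array(P)+M[:3,3]); return q[:2]/q[2]
def shot(n,f):
    im=vision.get_image(n); cv2.imwrite("pics/"+f,im[:,:,::-1]); return im
E
python3 - <<'E'
from h import *
s=ctrl.observe(); print({k:np.round(v,3) for k,v in s.items()})
for n in ("scene","top"):
    shot(n,n+"0.png"); print(n,np.round(-cal(n)[1][:3,:3].T@cal(n)[1][:3,3],2))
    for l,z in (("tester",0),("latch_knob",.125),("latch_pivot",.125),("guard_bar",.084),("guard_hinge",.084),("pull_grip",.058),("pointer",.05),("mark",.05)):
        r=nets.landmark_of(n,l)
        for q in r[:2]: print(n,l,round(q["conf"],2),np.round(q["point"],1),np.round(at_z(n,q["point"],z),4))
E
```

```text
pics
{'clock': np.float64(0.0), 'joint_positions': array([ 1.176,  0.537, -0.004,  1.539,  0.003,  1.067, -0.071]), 'joint_vel': array([-0.001, -0.001,  0.001, -0.003, -0.001, -0.   , -0.   ]), 'joint_torque': array([ 0.0000e+00, -5.8341e+01,  1.0490e+00, -2.5910e+01,  1.2000e-02,
        9.0000e-03,  0.0000e+00]), 'position': array([ 0.21 , -0.615,  0.404]), 'tcp_rot': array([ 0.987,  0.164, -0.   , -0.001]), 'force': array([ 0.265,  0.229, -0.153]), 'torque': array([ 0.057,  0.012, -0.029]), 'grasp_force': np.float64(0.0), 'finger_gap': np.float64(0.998)}
scene [0.05 0.49 0.72]
scene tester 0.66 [359.1 267.4] [ 0.5956 -0.0522  0.    ]
scene latch_pivot 0.59 [446.6 223. ] [ 0.496  -0.1885  0.125 ]
scene guard_bar 0.57 [389.6 274.2] [ 0.4838 -0.0245  0.084 ]
scene guard_hinge 0.9 [345.1 219.4] [ 0.665  -0.0636  0.084 ]
scene pull_grip 0.67 [434.3 231.4] [ 0.5416 -0.219   0.058 ]
top [0.45 0.02 1.13]
top tester 0.71 [345.7 264.9] [ 0.5892 -0.04    0.    ]
top latch_knob 0.83 [395.  297.6] [ 0.5101 -0.1251  0.125 ]
top latch_pivot 0.52 [426.3 300.8] [ 0.5031 -0.1838  0.125 ]
top guard_bar 0.64 [334.7 318.7] [ 0.4732 -0.0112  0.084 ]
top guard_bar 0.64 [423.4 302.3] [ 0.5023 -0.1862  0.084 ]
top guard_hinge 0.69 [357.1 219.2] [ 0.6716 -0.0612  0.084 ]
```

View pics/scene0.png

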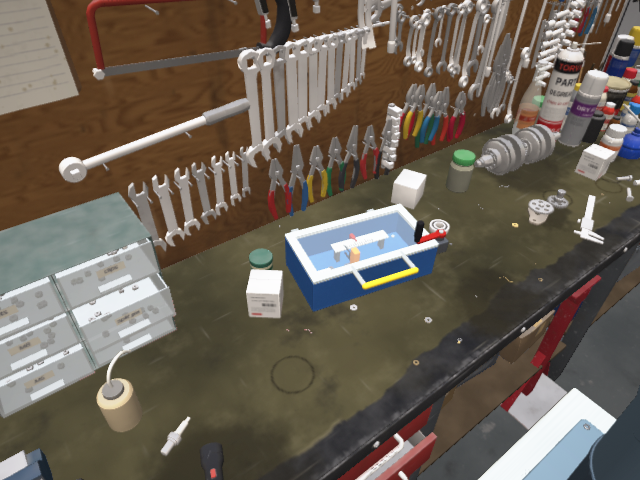

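View pics/top0.png

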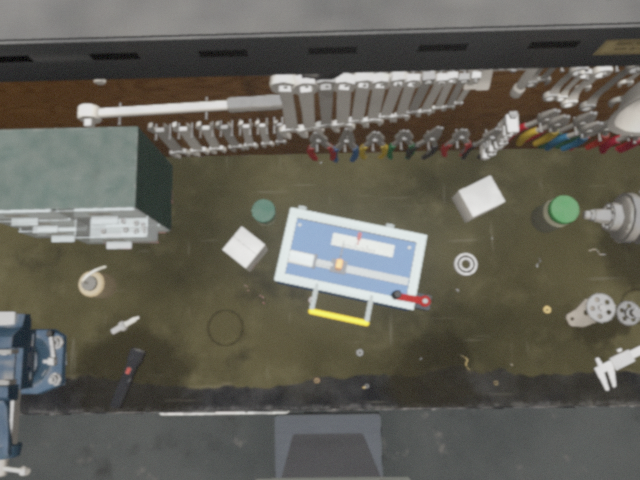

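The scene view shows the tester with its lid closed and the latch over the guard's near right corner. In the top view, the knob is at about (397,295), the pivot at (427,300), the yellow bar runs (312,311)-(367,323), the grip is at (340,265) and the clip at (360,238). Next I'll fit the tester's pose.

```bash
cat >> h.py <<'E'
def blob(m):
    n,l,s,c=cv2.connectedComponentsWithStats(m.astype(np.uint8)); i=1+np.argmax(s[1:,4]); return l==i
E
python3 - <<'E'
from h import *
im=cv2.imread("pics/top0.png"); hsv=cv2.cvtColor(im,cv2.COLOR_BGR2HSV)
sub=np.zeros((480,640),bool); sub[195:335,265:440]=1
ye=blob(cv2.inRange(hsv,(22,150,120),(35,255,255)).astype(bool)&sub)
def rect(m,z):
    p=np.argwhere(m)[:,::-1].astype(np.float32); b=cv2.boxPoints(cv2.minAreaRect(p)); 
    w=np.array([at_z("top",q,z) for q in b])[:,:2]; return w
for nm,m,z in (("bar",ye,.084),("case",blob(cv2.inRange(hsv,(85,20,90),(125,255,255)).astype(bool)&sub),.088)):
    w=rect(m,z); e=[w[1]-w[0],w[2]-w[1]]; L=max(e,key=np.linalg.norm); L=L*np.sign(L[1])
    print(nm,m.sum(),w.mean(0).round(4),"sizes",[round(np.linalg.norm(x),3) for x in e],"yaw",round(np.arctan2(-L[0],L[1]),3))
r=nets.cut_out("top","latch_knob"); print([(q["conf"],q["point"],q["mask"].sum()) for q in r[:2]])
E
```

```text
bar 71 [ 0.4701 -0.027 ] sizes [np.float64(0.004), np.float64(0.099)] yaw -0.203
case 3498 [ 0.6136 -0.0498] sizes [np.float64(0.075), np.float64(0.246)] yaw -0.228
[(0.55, [411.3, 298.0], np.int64(345))]
```

{"op": "send_rows", "data": {
  "rows": [
    {"dx": 3.6,"dy": -3.3,"wz": -0.08,"claw": -0.2},
    {"dx": 7.2,"dy": -6.6,"wz": -0.17,"claw": -0.2},
    {"dx": 10.8,"dy": -9.9,"wz": -0.26,"claw": -0.2},
    {"dx": 14.4,"dy": -13.2,"wz": -0.34,"claw": -0.2},
    {"dx": 18,"dy": -16.5,"wz": -0.43,"claw": -0.2},
    {"dx": 21.6,"dy": -19.8,"wz": -0.51,"claw": -0.2},
    {"dx": 25.2,"dy": -23.1,"wz": -0.6,"claw": -0.2},
    {"dx": 28.8,"dy": -26.4,"wz": -0.68,"claw": -0.2},
    {"dx": 32.4,"dy": -29.7,"wz": -0.77,"claw": -0.2},
    {"dx": 36,"dy": -33,"wz": -0.85,"claw": -0.2},
    {"dx": 39.6,"dy": -36.3,"wz": -0.94,"claw": -0.2},
    {"dx": 43.2,"dy": -39.6,"wz": -1.026,"claw": -0.2}
  ],
  "squeeze": 30
}}

```text
$.rows[0]: bad value
```

```bash
cat >> h.py <<'E'
def to(P,yaw):
    "shift (cm, tool axes) and wz to bring the grasp point (155 mm ahead) to P, tool down, tool y at world yaw"
    s=ctrl.observe(); M=R.from_quat(s["tcp_rot"]).as_matrix(); d=M.T@(np.array(P)+[0,0,.155]-s["position"])*100
    ya=np.arctan2(M[1,1],M[0,1]); return np.round(d,2),"wz",round(-((yaw-ya+np.pi/2)%np.pi-np.pi/2),3)
E
python3 - <<'E'
from h import *
s=ctrl.observe(); print(s["clock"],s["position"].round(4),R.from_quat(s["tcp_rot"]).as_matrix().round(3),s["joint_positions"].round(3),s["finger_gap"])
print(np.round(vision.get_calibration("wrist")["T_tool_cam"],3))
C=cal("wrist"); shot("wrist","w1.png")
for l,z in (("latch_knob",.125),("latch_pivot",.125),("guard_bar",.084),("guard_hinge",.084),("pull_grip",.058),("pointer",.05),("mark",.05)):
    for q in nets.landmark_of("wrist",l)[:2]: print(l,round(q["conf"],2),np.round(q["point"],1),np.round(at_z("wrist",q["point"],z,C),4))
E
```

```text
0.95 [ 0.2099 -0.6152  0.4047] [[ 0.946  0.323 -0.   ]
 [ 0.323 -0.946 -0.   ]
 [-0.     0.    -1.   ]] [ 1.176  0.536 -0.004  1.538  0.003  1.067 -0.071] 1.000714521348342
[[ 0.    -0.953 -0.304  0.077]
 [ 1.     0.     0.    -0.001]
 [-0.    -0.304  0.953  0.031]
 [ 0.     0.     0.     1.   ]]
```

View pics/w1.png

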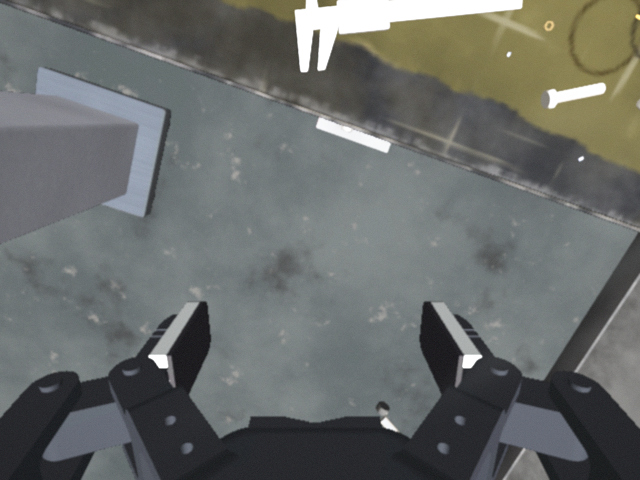

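The picture shows only the cart edge, because the move was refused. I'll resend it with every field filled in.

{"op": "send_rows", "data": {
  "rows": [
    {"dx": 3.6,"dy": -3.3,"dz": 0,"wx": 0,"wy": 0,"wz": -0.08,"claw": -0.2},
    {"dx": 7.2,"dy": -6.6,"dz": 0,"wx": 0,"wy": 0,"wz": -0.17,"claw": -0.2},
    {"dx": 10.8,"dy": -9.9,"dz": 0,"wx": 0,"wy": 0,"wz": -0.26,"claw": -0.2},
    {"dx": 14.4,"dy": -13.2,"dz": 0,"wx": 0,"wy": 0,"wz": -0.34,"claw": -0.2},
    {"dx": 18,"dy": -16.5,"dz": 0,"wx": 0,"wy": 0,"wz": -0.43,"claw": -0.2},
    {"dx": 21.6,"dy": -19.8,"dz": 0,"wx": 0,"wy": 0,"wz": -0.51,"claw": -0.2},
    {"dx": 25.2,"dy": -23.1,"dz": 0,"wx": 0,"wy": 0,"wz": -0.6,"claw": -0.2},
    {"dx": 28.8,"dy": -26.4,"dz": 0,"wx": 0,"wy": 0,"wz": -0.68,"claw": -0.2},
    {"dx": 32.4,"dy": -29.7,"dz": 0,"wx": 0,"wy": 0,"wz": -0.77,"claw": -0.2},
    {"dx": 36,"dy": -33,"dz": 0,"wx": 0,"wy": 0,"wz": -0.85,"claw": -0.2},
    {"dx": 39.6,"dy": -36.3,"dz": 0,"wx": 0,"wy": 0,"wz": -0.94,"claw": -0.2},
    {"dx": 43.2,"dy": -39.6,"dz": 0,"wx": 0,"wy": 0,"wz": -1.026,"claw": -0.2}
  ],
  "squeeze": 30
}}

```text
clock: 2.35
position: [0.4502, -0.1746, 0.4051]
tcp_rot: [0.778, 0.628, 0.0, 0.001]
force: [0.6, 0.2, -0.1]
finger_gap: 0.601
grasp_force: 0.0
```

```bash
python3 - <<'E'
from h import *
s=ctrl.observe(); print(s["clock"],s["position"].round(4),s["joint_positions"].round(3))
M=R.from_quat(s["tcp_rot"]).as_matrix(); print("y yaw",np.arctan2(M[1,1],M[0,1]))
C=cal("wrist"); shot("wrist","w2.png")
for l,z in (("latch_knob",.125),("latch_pivot",.125),("guard_bar",.084),("guard_hinge",.084),("pull_grip",.058),("pointer",.05),("mark",.05)):
    for q in nets.landmark_of("wrist",l)[:2]: print(l,round(q["conf"],2),np.round(q["point"],1),np.round(at_z("wrist",q["point"],z,C),4))
E
```

```text
2.35 [ 0.4502 -0.1746  0.4051] [ 0.635  0.282 -0.422  1.949  0.142  0.938 -0.068]
y yaw -0.2119342979940323
latch_knob 0.57 [395.5 148. ] [ 0.5144 -0.1274  0.125 ]
latch_pivot 0.77 [391.9 232.1] [ 0.5034 -0.1852  0.125 ]
guard_bar 0.58 [432.8  29.8] [ 0.5601 -0.0567  0.084 ]
guard_hinge 0.62 [5.892e+02 4.000e-01] [ 0.6684 -0.0614  0.084 ]
```

View pics/w2.png

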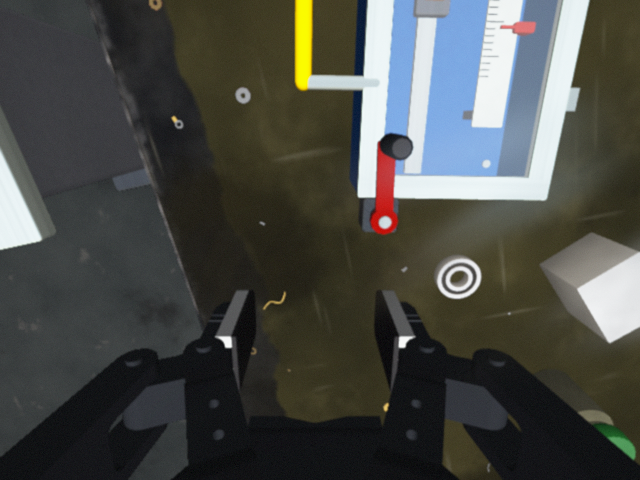

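The wrist view shows the knob at (396,148), the pivot ring at (384,222), and the bar's right end at (303,88). Next I'll go above the knob and descend.

```bash
python3 - <<'E'
from h import *
print(to((.513,-.127,.19),-.213),to((.513,-.127,.130),-.213))
E
```

```text
(array([6.36, 5.15, 5.95]), 'wz', np.float64(-0.006)) (array([ 6.37,  5.15, 11.95]), 'wz', np.float64(-0.006))
```

{"op": "send_rows", "data": {
  "rows": [
    {"dx": 2.5,"dy": 2,"dz": 2,"wx": 0,"wy": 0,"wz": 0,"claw": -0.2},
    {"dx": 5,"dy": 4,"dz": 4,"wx": 0,"wy": 0,"wz": 0,"claw": -0.2},
    {"dx": 6.4,"dy": 5.15,"dz": 6,"wx": 0,"wy": 0,"wz": 0,"claw": -0.2},
    {"dx": 6.4,"dy": 5.15,"dz": 7,"wx": 0,"wy": 0,"wz": 0,"claw": -0.2},
    {"dx": 6.4,"dy": 5.15,"dz": 7,"wx": 0,"wy": 0,"wz": 0,"claw": -0.2}
  ]
}}

```text
clock: 3.17
position: [0.5127, -0.1252, 0.3323]
tcp_rot: [0.779, 0.627, -0.002, -0.002]
force: [-0.6, -0.8, -0.3]
finger_gap: 0.602
grasp_force: 0.0
```

```bash
python3 - <<'E'
from h import *
C=cal("wrist"); shot("wrist","w3.png")
for l,z in (("latch_knob",.125),("latch_pivot",.125),("guard_bar",.084)):
    for q in nets.landmark_of("wrist",l)[:2]: print(l,round(q["conf"],2),np.round(q["point"],1),np.round(at_z("wrist",q["point"],z,C),4))
print(to((.513,-.127,.130),-.213), proj("wrist",(.513,-.127,.143),C))
E
```

```text
latch_knob 0.59 [318.9 278.4] [ 0.5122 -0.1272  0.125 ]
guard_bar 0.84 [211.3  80.3] [ 0.4756 -0.0161  0.084 ]
(array([-0.06, -0.02,  5.06]), 'wz', np.float64(-0.005)) [320.58710539 293.34968687]
```

View pics/w3.png

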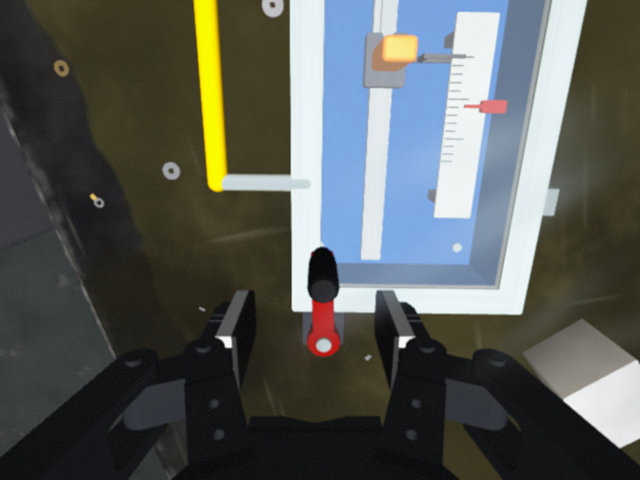

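The knob is centred between the fingers at (322,285). The slide, pointer tip (473,57) and clip tip (464,107) are visible through the guard. Now down and close.

{"op": "send_rows", "data": {
  "rows": [
    {"dx": -0.05,"dy": 0,"dz": 2.5,"wx": 0,"wy": 0,"wz": 0,"claw": -0.2},
    {"dx": -0.05,"dy": 0,"dz": 4.8,"wx": 0,"wy": 0,"wz": 0,"claw": -0.2},
    {"dx": -0.05,"dy": 0,"dz": 4.8,"wx": 0,"wy": 0,"wz": 0,"claw": 1},
    {"dx": -0.05,"dy": 0,"dz": 4.8,"wx": 0,"wy": 0,"wz": 0,"claw": 1},
    {"dx": -0.05,"dy": 0,"dz": 4.8,"wx": 0,"wy": 0,"wz": 0,"claw": 1},
    {"dx": -0.05,"dy": 0,"dz": 4.8,"wx": 0,"wy": 0,"wz": 0,"claw": 1},
    {"dx": -0.05,"dy": 0,"dz": 4.8,"wx": 0,"wy": 0,"wz": 0,"claw": 1}
  ],
  "squeeze": 30
}}

```text
clock: 3.95
position: [0.514, -0.1258, 0.2881]
tcp_rot: [0.779, 0.627, 0.001, 0.001]
force: [-1.0, -1.5, 3.4]
finger_gap: 0.174
grasp_force: 30.4
```

```bash
python3 - <<'E'
from h import *
s=ctrl.observe(); k=s["position"]; print(k.round(4),s["finger_gap"],s["grasp_force"],s["force"].round(1))
M=R.from_quat(s["tcp_rot"]).as_matrix(); p=np.array([.5034,-.1852]); yaw=-.213
d=k[:2]-p; print("r",np.linalg.norm(d),"latch",np.arctan2(-d[0],d[1])-yaw)
p=np.array([.5034,-.1852])
a0=np.arctan2(-d[0],d[1])-yaw
for a in np.linspace(a0,1.70,13)[1:]:
    t=a+yaw; q=p+.06*np.array([-np.sin(t),np.cos(t)]); w=np.r_[q-k[:2],0]; print(round(a,2),(M.T@w*100).round(2)[:2])
E
```

```text
[ 0.514  -0.1258  0.2881] 0.1736961040482937 30.35002840391826 [-1.  -1.5  3.4]
r 0.06033141893449402 latch 0.0360524932428703
0.17 [-0.12 -0.83]
0.31 [-0.33 -1.63]
0.45 [-0.64 -2.4 ]
0.59 [-1.06 -3.12]
0.73 [-1.57 -3.78]
0.87 [-2.17 -4.35]
1.01 [-2.84 -4.84]
1.15 [-3.57 -5.24]
1.28 [-4.35 -5.52]
1.42 [-5.16 -5.7 ]
1.56 [-5.99 -5.76]
1.7 [-6.82 -5.71]
```

{"op": "send_rows", "data": {
  "rows": [
    {"dx": -0.12,"dy": -0.83,"dz": 0,"wx": 0,"wy": 0,"wz": 0,"claw": 1},
    {"dx": -0.33,"dy": -1.63,"dz": 0,"wx": 0,"wy": 0,"wz": 0,"claw": 1},
    {"dx": -0.64,"dy": -2.4,"dz": 0,"wx": 0,"wy": 0,"wz": 0,"claw": 1},
    {"dx": -1.06,"dy": -3.12,"dz": 0,"wx": 0,"wy": 0,"wz": 0,"claw": 1},
    {"dx": -1.57,"dy": -3.78,"dz": 0,"wx": 0,"wy": 0,"wz": 0,"claw": 1},
    {"dx": -2.17,"dy": -4.35,"dz": 0,"wx": 0,"wy": 0,"wz": 0,"claw": 1},
    {"dx": -2.84,"dy": -4.84,"dz": 0,"wx": 0,"wy": 0,"wz": 0,"claw": 1},
    {"dx": -3.57,"dy": -5.24,"dz": 0,"wx": 0,"wy": 0,"wz": 0,"claw": 1},
    {"dx": -4.35,"dy": -5.52,"dz": 0,"wx": 0,"wy": 0,"wz": 0,"claw": 1},
    {"dx": -5.16,"dy": -5.7,"dz": 0,"wx": 0,"wy": 0,"wz": 0,"claw": 1},
    {"dx": -5.99,"dy": -5.76,"dz": 0,"wx": 0,"wy": 0,"wz": 0,"claw": 1},
    {"dx": -6.6,"dy": -5.74,"dz": 0,"wx": 0,"wy": 0,"wz": 0,"claw": 1}
  ]
}}

```text
clock: 4.95
position: [0.4439, -0.1768, 0.2879]
tcp_rot: [0.779, 0.627, 0.001, 0.001]
force: [-0.2, 5.1, 7.1]
finger_gap: 0.175
grasp_force: 31.7
```

{"op": "send_rows", "data": {
  "rows": [
    {"dx": -0.2,"dy": 0,"dz": 0,"wx": 0,"wy": 0,"wz": 0,"claw": 1},
    {"dx": -0.2,"dy": 0,"dz": 0,"wx": 0,"wy": 0,"wz": 0,"claw": 1}
  ]
}}

```text
clock: 5.12
position: [0.4435, -0.1792, 0.2879]
tcp_rot: [0.779, 0.627, 0.001, 0.001]
force: [-0.1, 3.0, 7.6]
finger_gap: 0.17
grasp_force: 31.7
```

```bash
python3 - <<'E'
from h import *
s=ctrl.observe(); k=s["position"]; print(k.round(4),s["finger_gap"],s["grasp_force"],s["force"].round(1))
p=np.array([.5034,-.1852]); d=k[:2]-p; print("r",np.linalg.norm(d),"latch",np.arctan2(-d[0],d[1])+.213)
E
```

```text
[ 0.4435 -0.1792  0.2879] 0.1701265308779442 31.66505761386361 [-0.1  3.   7.6]
r 0.0602254846427253 latch 1.684734924149694
```

{"op": "send_rows", "data": {
  "rows": [
    {"dx": -0.3,"dy": 0,"dz": 0,"wx": 0,"wy": 0,"wz": 0,"claw": 1},
    {"dx": -0.5,"dy": 0.05,"dz": 0,"wx": 0,"wy": 0,"wz": 0,"claw": 1},
    {"dx": -0.5,"dy": 0.05,"dz": 0,"wx": 0,"wy": 0,"wz": 0,"claw": 1}
  ]
}}

```text
clock: 5.37
position: [0.4432, -0.1821, 0.2879]
tcp_rot: [0.778, 0.628, 0.002, -0.0]
force: [-0.3, 8.9, 8.2]
finger_gap: 0.174
grasp_force: 32.1
```

{"op": "send_rows", "data": {
  "rows": [
    {"dx": 0.3,"dy": 0,"dz": 0,"wx": 0,"wy": 0,"wz": 0,"claw": -0.2},
    {"dx": 0.3,"dy": 0,"dz": 0,"wx": 0,"wy": 0,"wz": 0,"claw": -0.2},
    {"dx": 0.3,"dy": 0,"dz": -0.5,"wx": 0,"wy": 0,"wz": 0,"claw": -0.2},
    {"dx": 0.3,"dy": 0,"dz": -3,"wx": 0,"wy": 0,"wz": 0,"claw": -0.2},
    {"dx": 0.3,"dy": 0,"dz": -6.5,"wx": 0,"wy": 0,"wz": 0,"claw": -0.2},
    {"dx": 4,"dy": 0,"dz": -6.7,"wx": 0,"wy": 0,"wz": 0,"claw": -0.2},
    {"dx": 8,"dy": 0,"dz": -6.7,"wx": 0,"wy": 0,"wz": 0,"claw": -0.2},
    {"dx": 12,"dy": -0.3,"dz": -6.7,"wx": 0,"wy": 0,"wz": 0,"claw": -0.2},
    {"dx": 16,"dy": -0.5,"dz": -6.7,"wx": 0,"wy": 0,"wz": 0,"claw": -0.2},
    {"dx": 16.7,"dy": -0.5,"dz": -6.7,"wx": 0,"wy": 0,"wz": 0,"claw": -0.2},
    {"dx": 16.7,"dy": -0.5,"dz": -6.7,"wx": 0,"wy": 0,"wz": 0,"claw": -0.2}
  ]
}}

```text
clock: 6.28
position: [0.4735, -0.0174, 0.3542]
tcp_rot: [0.777, 0.629, 0.001, -0.0]
force: [-0.7, -0.3, -0.5]
finger_gap: 0.6
grasp_force: 0.0
```

```bash
python3 - <<'E'
from h import *
C=cal("wrist"); im=shot("wrist","w4.png"); t=shot("top","t4.png")
for n,l,z in (("wrist","guard_bar",.084),("wrist","guard_hinge",.084),("wrist","pull_grip",.058),("wrist","pointer",.05),("wrist","mark",.05)):
    vision
    for q in nets.landmark_of(n,l)[:2]: print(l,round(q["conf"],2),np.round(q["point"],1),np.round(at_z(n,q["point"],z,C if n=="wrist" else None),4))
for q in nets.landmark_of("top","latch_knob")[:2]: print("top knob",round(q["conf"],2),q["point"],at_z("top",q["point"],.125).round(3))
hsv=cv2.cvtColor(im,cv2.COLOR_RGB2HSV); m=blob(cv2.inRange(hsv,(22,150,120),(35,255,255))>0)
b=cv2.boxPoints(cv2.minAreaRect(np.argwhere(m)[:,::-1].astype(np.float32))); w=np.array([at_z("wrist",q,.086,C) for q in b]); print(b.round(),w.round(4),w.mean(0))
P=w.mean(0)[:2]; print(to((*P,.084),-.213))
cv2.imwrite("pics/c4.png",np.hstack([im[:,:,::-1][:, 60:500],cv2.resize(t[190:350,260:480,::-1],None,fx=1.6,fy=3)[:480]])[:480])
E
```

```text
guard_bar 0.93 [319.7 236.3] [ 0.476  -0.0167  0.084 ]
guard_hinge 0.82 [604.  237.5] [ 0.6683 -0.0586  0.084 ]
top knob 0.71 [423.9, 335.9] [ 0.438 -0.176  0.125]
[[308. 317.]
 [311. 147.]
 [330. 147.]
 [326. 317.]] [[ 0.4546 -0.0753  0.086 ]
 [ 0.483   0.0437  0.086 ]
 [ 0.4947  0.0409  0.086 ]
 [ 0.4681 -0.0785  0.086 ]] [ 0.47510459 -0.01729757  0.086     ]
(array([ 0.46,  0.11, 11.46]), 'wz', np.float64(-0.005))
```

View pics/c4.png

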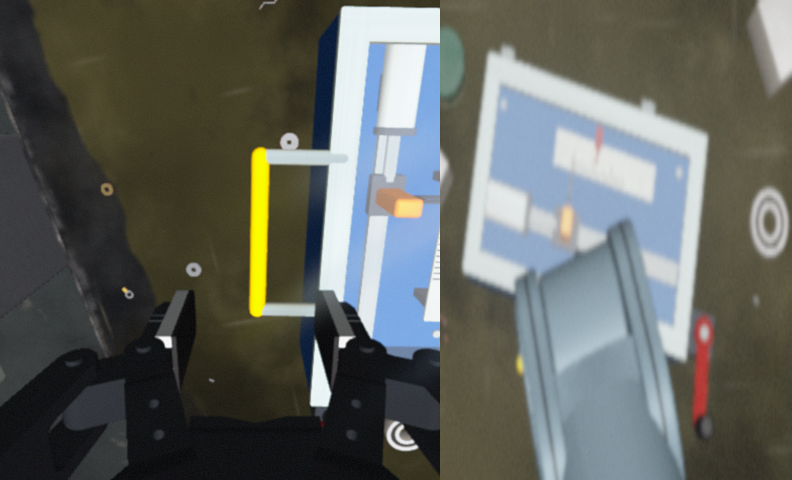

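The latch now points to the robot at its stop (about 1.64 rad from the top view). The bar is centred between the pads, with its middle at (319,236). Now I'll pinch it with a narrower opening.

{"op": "send_rows", "data": {
  "rows": [
    {"dx": 0.1,"dy": 0.12,"dz": 3.5,"wx": 0,"wy": 0,"wz": 0,"claw": 0.3},
    {"dx": 0.1,"dy": 0.12,"dz": 6,"wx": 0,"wy": 0,"wz": 0,"claw": 0.3},
    {"dx": 0.1,"dy": 0.12,"dz": 8.5,"wx": 0,"wy": 0,"wz": 0,"claw": 0.3},
    {"dx": 0.1,"dy": 0.12,"dz": 11.3,"wx": 0,"wy": 0,"wz": 0,"claw": 0.3},
    {"dx": 0.1,"dy": 0.12,"dz": 11.3,"wx": 0,"wy": 0,"wz": 0,"claw": 0.3},
    {"dx": 0.1,"dy": 0.12,"dz": 11.3,"wx": 0,"wy": 0,"wz": 0,"claw": 1},
    {"dx": 0.1,"dy": 0.12,"dz": 11.3,"wx": 0,"wy": 0,"wz": 0,"claw": 1},
    {"dx": 0.1,"dy": 0.12,"dz": 11.3,"wx": 0,"wy": 0,"wz": 0,"claw": 1},
    {"dx": 0.1,"dy": 0.12,"dz": 11.3,"wx": 0,"wy": 0,"wz": 0,"claw": 1}
  ],
  "squeeze": 45
}}

```text
clock: 7.43
position: [0.4753, -0.02, 0.242]
tcp_rot: [0.779, 0.626, 0.001, 0.001]
force: [1.2, -1.3, 0.1]
finger_gap: 0.123
grasp_force: 44.1
```

```bash
python3 - <<'E'
from h import *
s=ctrl.observe(); k=s["position"]; print(k.round(4),s["finger_gap"],s["grasp_force"],s["force"].round(1))
for t in np.linspace(0,1.78,19)[1:]: print(round(t,2),"dy",round(19.9*(1-np.cos(t)),2),"dz",round(-19.9*np.sin(t),2))
E
```

```text
[ 0.4753 -0.02    0.242 ] 0.12265244973603547 44.118032455444336 [ 1.2 -1.3  0.1]
0.1 dy 0.1 dz -1.96
0.2 dy 0.39 dz -3.91
0.3 dy 0.87 dz -5.82
0.4 dy 1.54 dz -7.67
0.49 dy 2.38 dz -9.44
0.59 dy 3.4 dz -11.13
0.69 dy 4.58 dz -12.7
0.79 dy 5.91 dz -14.15
0.89 dy 7.37 dz -15.46
0.99 dy 8.96 dz -16.62
1.09 dy 10.66 dz -17.62
1.19 dy 12.44 dz -18.45
1.29 dy 14.3 dz -19.1
1.38 dy 16.21 dz -19.56
1.48 dy 18.16 dz -19.82
1.58 dy 20.13 dz -19.9
1.68 dy 22.09 dz -19.78
1.78 dy 24.03 dz -19.47
```

{"op": "send_rows", "data": {
  "rows": [
    {"dx": 0,"dy": 0.1,"dz": -1.96,"wx": 0,"wy": 0,"wz": 0,"claw": 1},
    {"dx": 0,"dy": 0.39,"dz": -3.91,"wx": 0,"wy": 0,"wz": 0,"claw": 1},
    {"dx": 0,"dy": 0.87,"dz": -5.82,"wx": 0,"wy": 0,"wz": 0,"claw": 1},
    {"dx": 0,"dy": 1.54,"dz": -7.67,"wx": 0,"wy": 0,"wz": 0,"claw": 1},
    {"dx": 0,"dy": 2.38,"dz": -9.44,"wx": 0,"wy": 0,"wz": 0,"claw": 1},
    {"dx": 0,"dy": 3.4,"dz": -11.13,"wx": 0,"wy": 0,"wz": 0,"claw": 1},
    {"dx": 0,"dy": 4.58,"dz": -12.7,"wx": 0,"wy": 0,"wz": 0,"claw": 1},
    {"dx": 0,"dy": 5.91,"dz": -14.15,"wx": 0,"wy": 0,"wz": 0,"claw": 1},
    {"dx": 0,"dy": 7.37,"dz": -15.46,"wx": 0,"wy": 0,"wz": 0,"claw": 1},
    {"dx": 0,"dy": 8.96,"dz": -16.62,"wx": 0,"wy": 0,"wz": 0,"claw": 1},
    {"dx": 0,"dy": 10.66,"dz": -17.62,"wx": 0,"wy": 0,"wz": 0,"claw": 1},
    {"dx": 0,"dy": 12.44,"dz": -18.45,"wx": 0,"wy": 0,"wz": 0,"claw": 1}
  ]
}}

```text
clock: 8.43
position: [0.5944, -0.0468, 0.4279]
tcp_rot: [0.779, 0.627, -0.003, -0.001]
force: [-7.3, -2.5, 7.7]
finger_gap: 0.119
grasp_force: 45.7
```

{"op": "send_rows", "data": {
  "rows": [
    {"dx": 0,"dy": 1.86,"dz": -0.65,"wx": 0,"wy": 0,"wz": 0,"claw": 1},
    {"dx": 0,"dy": 3.77,"dz": -1.11,"wx": 0,"wy": 0,"wz": 0,"claw": 1},
    {"dx": 0,"dy": 5.72,"dz": -1.37,"wx": 0,"wy": 0,"wz": 0,"claw": 1},
    {"dx": 0,"dy": 7.69,"dz": -1.45,"wx": 0,"wy": 0,"wz": 0,"claw": 1},
    {"dx": 0,"dy": 9.65,"dz": -1.33,"wx": 0,"wy": 0,"wz": 0,"claw": 1},
    {"dx": 0,"dy": 10.9,"dz": -1.15,"wx": 0,"wy": 0,"wz": 0,"claw": 1},
    {"dx": 0,"dy": 11.1,"dz": -1.1,"wx": 0,"wy": 0,"wz": 0,"claw": 1},
    {"dx": 0,"dy": 11.1,"dz": -1.1,"wx": 0,"wy": 0,"wz": 0,"claw": 1}
  ]
}}

```text
clock: 9.1
position: [0.7044, -0.0722, 0.4378]
tcp_rot: [0.78, 0.626, -0.001, 0.001]
force: [-2.1, -5.5, 2.6]
finger_gap: 0.12
grasp_force: 48.3
```

```bash
python3 - <<'E'
from h import *
s=ctrl.observe(); k=s["position"]; print(k.round(4),s["finger_gap"],s["grasp_force"],s["force"].round(1),s["joint_positions"].round(2))
h=np.array([.4753,-.02])+.199*np.array([.9766,-.215]); d=(k[:2]-h)@[.9766,-.215]; print("hinge",h,"guard",np.pi/2+np.arctan2(d,k[2]-.155-.084))
E
```

```text
[ 0.7044 -0.0722  0.4378] 0.12020330752755118 48.32771122455597 [-2.1 -5.5  2.6] [ 0.3   0.65 -0.43  1.31  0.28  1.24 -0.36]
hinge [ 0.6696434 -0.062785 ] guard 1.7496172471354978
```

{"op": "send_rows", "data": {
  "rows": [
    {"dx": 0,"dy": 0,"dz": 0,"wx": 0,"wy": 0,"wz": 0,"claw": 0.4},
    {"dx": 0,"dy": 0,"dz": 0,"wx": 0,"wy": 0,"wz": 0,"claw": 0.4},
    {"dx": 0,"dy": 0,"dz": 0,"wx": 0,"wy": 0,"wz": 0,"claw": 0.4},
    {"dx": 0,"dy": -0.2,"dz": -2,"wx": 0,"wy": 0,"wz": 0,"claw": 0.4},
    {"dx": 0,"dy": -0.4,"dz": -5,"wx": 0,"wy": 0,"wz": 0,"claw": 0.4},
    {"dx": 0,"dy": -4,"dz": -5,"wx": 0,"wy": 0,"wz": 0,"claw": 0.4},
    {"dx": 0,"dy": -8,"dz": -4,"wx": 0,"wy": 0,"wz": 0,"claw": 0.4},
    {"dx": 0,"dy": -11,"dz": -2,"wx": 0,"wy": 0,"wz": 0,"claw": 0.4},
    {"dx": 0,"dy": -13,"dz": 0,"wx": 0,"wy": 0,"wz": -0.12,"claw": 0.4},
    {"dx": 0,"dy": -14,"dz": 0,"wx": 0,"wy": 0,"wz": -0.24,"claw": 0.4},
    {"dx": 0,"dy": -15,"dz": 0,"wx": 0,"wy": 0,"wz": -0.36,"claw": 0.4},
    {"dx": 0,"dy": -15,"dz": 0,"wx": 0,"wy": 0,"wz": -0.48,"claw": 0.4}
  ]
}}

```text
clock: 10.1
position: [0.5561, -0.0367, 0.4364]
tcp_rot: [0.605, 0.796, -0.0, -0.0]
force: [-0.3, -0.0, 0.0]
finger_gap: 0.3
grasp_force: 0.0
```

```bash
python3 - <<'E'
from h import *
for l,z in (("guard_bar",.28),("guard_hinge",.084),("pull_grip",.058),("pointer",.05),("mark",.05)):
  for n in ("top","scene"):
    vision.get_image(n)
    for q in nets.landmark_of(n,l)[:1]: print(n,l,round(q["conf"],2),np.round(q["point"],1),np.round(at_z(n,q["point"],z),4))
s=ctrl.observe(); print(s["position"].round(4),s["joint_positions"].round(2),s["clock"],s["finger_gap"],to((.57,-.05,.20),1.356))
print(at_z("top",(340,263),.075))
E
```

```text
top guard_bar 0.73 [369.8 177.6] [ 0.701  -0.0695  0.28  ]
scene guard_bar 0.75 [340.9 128.2] [ 0.7075 -0.074   0.28  ]
scene guard_hinge 0.8 [345.7 218.9] [ 0.6656 -0.0658  0.084 ]
top pull_grip 0.46 [336.3 266.2] [ 0.5799 -0.0177  0.058 ]
scene pull_grip 0.92 [355.3 257.7] [ 0.5785 -0.0215  0.058 ]
scene pointer 0.57 [342.5 245.7] [ 0.63 -0.03  0.05]
scene mark 0.61 [354.9 240.9] [ 0.6266 -0.0619  0.05  ]
[ 0.558  -0.0379  0.4362] [ 0.44  0.41 -0.59  1.72  0.25  1.08  0.03] 11.1 0.29711310780050454 (array([-1.48,  0.84,  8.12]), 'wz', np.float64(-1.092))
[ 0.58425029 -0.02475435  0.075     ]
```

{"op": "send_rows", "data": {
  "rows": [
    {"dx": 0.2,"dy": 0.4,"dz": 0,"wx": 0,"wy": 0,"wz": -0.12,"claw": 0.2},
    {"dx": 0.4,"dy": 0.8,"dz": 0,"wx": 0,"wy": 0,"wz": -0.24,"claw": 0.2},
    {"dx": 0.6,"dy": 1.2,"dz": 0,"wx": 0,"wy": 0,"wz": -0.36,"claw": 0.2},
    {"dx": 0.8,"dy": 1.6,"dz": 0,"wx": 0,"wy": 0,"wz": -0.48,"claw": 0.2},
    {"dx": 1,"dy": 2,"dz": 2,"wx": 0,"wy": 0,"wz": -0.6,"claw": 0.2},
    {"dx": 1.2,"dy": 2.5,"dz": 4,"wx": 0,"wy": 0,"wz": -0.72,"claw": 0.2},
    {"dx": 1.2,"dy": 2.5,"dz": 6,"wx": 0,"wy": 0,"wz": -0.84,"claw": 0.2},
    {"dx": 1.2,"dy": 2.5,"dz": 8,"wx": 0,"wy": 0,"wz": -0.96,"claw": 0.2},
    {"dx": 1.2,"dy": 2.5,"dz": 10,"wx": 0,"wy": 0,"wz": -1.09,"claw": 0.2},
    {"dx": 1.2,"dy": 2.5,"dz": 11,"wx": 0,"wy": 0,"wz": -1.09,"claw": 0.2},
    {"dx": 1.2,"dy": 2.5,"dz": 11,"wx": 0,"wy": 0,"wz": -1.09,"claw": 0.2}
  ]
}}

```text
clock: 12.02
position: [0.5782, -0.0202, 0.3239]
tcp_rot: [0.11, 0.994, 0.0, -0.002]
force: [-0.3, -0.6, 0.1]
finger_gap: 0.394
grasp_force: 0.0
```

```bash
python3 - <<'E'
from h import *
s=ctrl.observe(); print(s["position"].round(4),s["joint_positions"].round(2),s["clock"],s["finger_gap"])
C=cal("wrist"); shot("wrist","w5.png")
for l,z in (("pull_grip",.058),("pointer",.05),("mark",.05)):
    for q in nets.landmark_of("wrist",l)[:2]: print(l,round(q["conf"],2),np.round(q["point"],1),np.round(at_z("wrist",q["point"],z,C),4), to((*at_z("wrist",q["point"],z,C)[:2],.058),1.356))
E
```

```text
[ 0.5782 -0.0202  0.3239] [ 0.5   0.64 -0.75  1.76  0.52  0.95  0.89] 12.0167 0.3944766703327318
pull_grip 0.87 [313.7 244.8] [ 0.58   -0.0208  0.058 ] (array([-0.09, -0.1 , 11.37]), 'wz', np.float64(-0.005))
pull_grip 0.26 [283.9 238.1] [ 0.5709 -0.0395  0.058 ] (array([ 0.39, -2.12, 11.37]), 'wz', np.float64(-0.005))
pointer 0.7 [313.9 300.3] [ 0.6253 -0.0308  0.05  ] (array([-4.69, -0.11, 11.44]), 'wz', np.float64(-0.005))
```

View pics/w5.png

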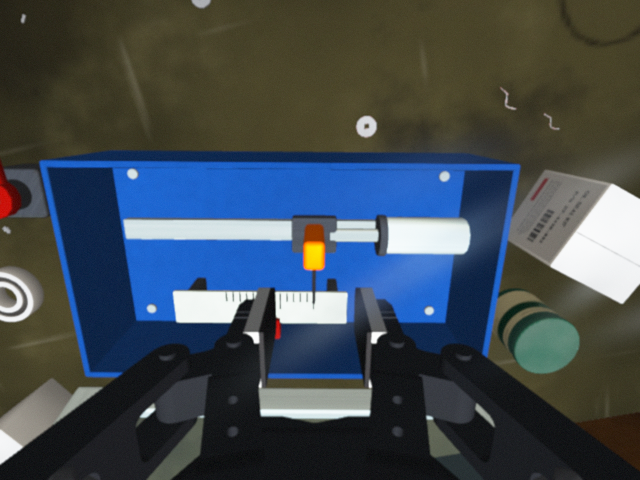

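The guard is up. The grip is at (314,250) between the fingers, the pointer tip at (314,305) and the red clip at (277,327). Now I'll descend and pinch the grip.

{"op": "send_rows", "data": {
  "rows": [
    {"dx": -0.1,"dy": -0.1,"dz": 3,"wx": 0,"wy": 0,"wz": 0,"claw": 0.2},
    {"dx": -0.1,"dy": -0.1,"dz": 6,"wx": 0,"wy": 0,"wz": 0,"claw": 0.2},
    {"dx": -0.1,"dy": -0.1,"dz": 8.5,"wx": 0,"wy": 0,"wz": 0,"claw": 0.2},
    {"dx": -0.1,"dy": -0.1,"dz": 10,"wx": 0,"wy": 0,"wz": 0,"claw": 0.2},
    {"dx": -0.1,"dy": -0.1,"dz": 11.2,"wx": 0,"wy": 0,"wz": 0,"claw": 0.2},
    {"dx": -0.1,"dy": -0.1,"dz": 11.2,"wx": 0,"wy": 0,"wz": 0,"claw": 0.2},
    {"dx": -0.1,"dy": -0.1,"dz": 11.2,"wx": 0,"wy": 0,"wz": 0,"claw": 1},
    {"dx": -0.1,"dy": -0.1,"dz": 11.2,"wx": 0,"wy": 0,"wz": 0,"claw": 1},
    {"dx": -0.1,"dy": -0.1,"dz": 11.2,"wx": 0,"wy": 0,"wz": 0,"claw": 1},
    {"dx": -0.1,"dy": -0.1,"dz": 11.2,"wx": 0,"wy": 0,"wz": 0,"claw": 1}
  ],
  "squeeze": 50
}}

```text
clock: 13.05
position: [0.5804, -0.0214, 0.2156]
tcp_rot: [0.109, 0.994, -0.0, 0.001]
force: [-2.2, -1.9, 5.9]
finger_gap: 0.159
grasp_force: 50.2
```

```bash
python3 - <<'E'
from h import *
s=ctrl.observe(); print(s["position"].round(4),s["clock"],s["finger_gap"],s["grasp_force"],s["force"])
C=cal("wrist"); im=shot("wrist","w6.png")
for l in ("pointer","mark"):
    for q in nets.landmark_of("wrist",l)[:2]: print(l,round(q["conf"],2),np.round(q["point"],1),np.round(at_z("wrist",q["point"],.05,C),4))
cv2.imwrite("pics/c6.png",cv2.resize(im[200:480,120:520,::-1],None,fx=2,fy=2))
for n in ("scene","top"):
    vision.get_image(n)
    for l in ("pointer","mark"):
        for q in nets.landmark_of(n,l)[:1]: print(n,l,round(q["conf"],2),np.round(q["point"],1),np.round(at_z(n,q["point"],.05),4))
E
```

```text
[ 0.5804 -0.0214  0.2156] 13.05 0.15931813867973746 50.20637333393097 [-2.17641781 -1.91961585  5.93813514]
pointer 0.64 [312.8 410. ] [ 0.628  -0.0323  0.05  ]
```

View pics/c6.png

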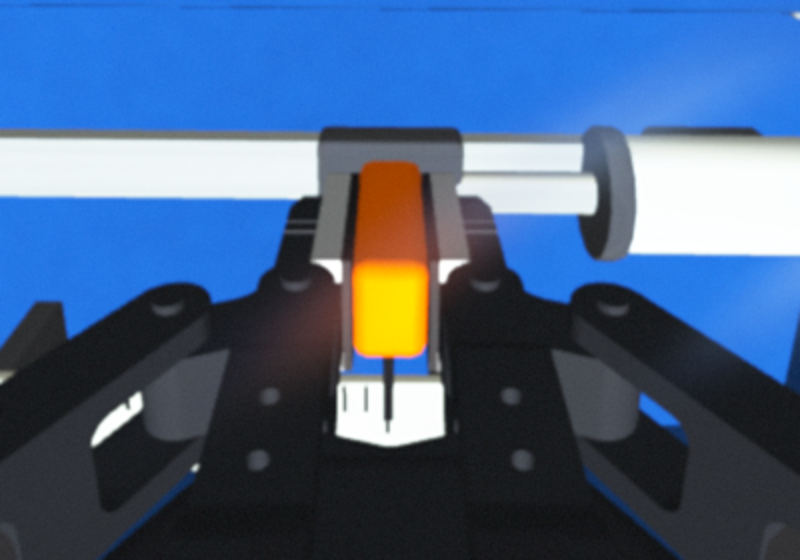

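The grip is held at crop (390,300). The pointer tip shows at crop (388,420) over the scale, and the clip is hidden by the finger. I'll measure the pull from the earlier pictures.

```bash
python3 - <<'E'
from h import *
a=cv2.imread("pics/w5.png")[260:345,230:360]; b=cv2.imread("pics/w3.png")[20:150,420:550]
cv2.imwrite("pics/c7.png",np.hstack([cv2.resize(cv2.copyMakeBorder(a,0,45,0,0,cv2.BORDER_CONSTANT),None,fx=3,fy=3,interpolation=2),cv2.resize(b,None,fx=3,fy=3,interpolation=2)]))
E
```

```text
(no output)
```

View pics/c7.png

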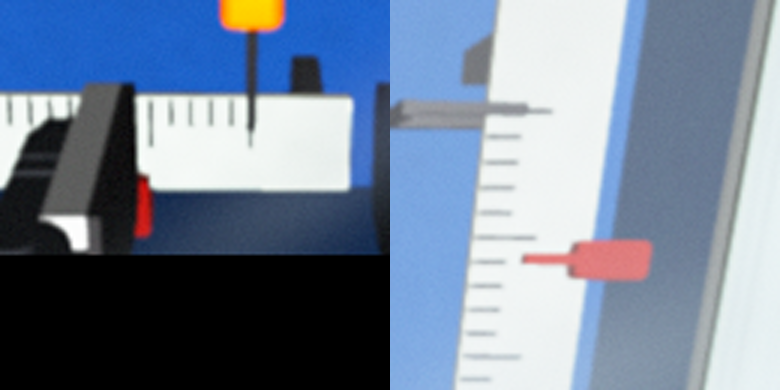

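The left crop shows the pointer at its zero tick with ticks running to the left, and the clip behind the finger. The right crop (w3) shows the pointer tip at w3 pixel (465,56) and the clip tip at (464.7,106.3), about 5.9 ticks away.

```bash
python3 - <<'E'
from h import *
yt=np.array([.215,.977])
T=np.eye(4);T[:3,:3]=R.from_quat(np.array([.779,.627,-.002,-.002])/np.linalg.norm([.779,.627,-.002,-.002])).as_matrix();T[:3,3]=[.5127,-.1252,.3323]
c=vision.get_calibration("wrist"); C=(np.array(c["intrinsics"]),np.linalg.inv(T@np.array(c["T_tool_cam"])))
f=lambda p,z:at_z("wrist",p,z,C)[:2]
px=lambda u,v:(420+(u-390)/3,20+v/3)
for z in (.048,.052):
  P,Mk=f(px(525,108),z),f(px(524,259),z); print(z,P.round(4),Mk.round(4),"d",(P-Mk)@yt, "tick",(f(px(545,110),z)-f(px(530,238),z))@yt/5)
# end view: where tip/mark would project in current wrist pose moved by d
for d in (.028,.030,.032):
  C2=cal("wrist"); M=C2[1].copy(); sh=np.array([*(-yt*d),0]); M[:3,3]-=M[:3,:3]@sh
  print(d,"mark px",proj("wrist",[*f(px(524,259),.05),.05],(C2[0],M)).round(1))
E
```

```text
0.048 [ 0.6292 -0.0313] [ 0.6262 -0.0613] d 0.029938688031143655 tick 0.005050627196624206
0.052 [ 0.6276 -0.0316] [ 0.6247 -0.0611] d 0.029466259845429978 tick 0.004970929026793405
0.028 mark px [311.  416.6]
0.03 mark px [315.4 416.6]
0.032 mark px [319.7 416.6]
```

{"op": "send_rows", "data": {
  "rows": [
    {"dx": 0,"dy": -0.4,"dz": 0,"wx": 0,"wy": 0,"wz": 0,"claw": 1},
    {"dx": 0,"dy": -0.9,"dz": 0,"wx": 0,"wy": 0,"wz": 0,"claw": 1},
    {"dx": 0,"dy": -1.4,"dz": 0,"wx": 0,"wy": 0,"wz": 0,"claw": 1},
    {"dx": 0,"dy": -1.9,"dz": 0,"wx": 0,"wy": 0,"wz": 0,"claw": 1},
    {"dx": 0,"dy": -2.4,"dz": 0,"wx": 0,"wy": 0,"wz": 0,"claw": 1},
    {"dx": 0,"dy": -2.8,"dz": 0,"wx": 0,"wy": 0,"wz": 0,"claw": 1},
    {"dx": 0,"dy": -2.9,"dz": 0,"wx": 0,"wy": 0,"wz": 0,"claw": 1},
    {"dx": 0,"dy": -2.9,"dz": 0,"wx": 0,"wy": 0,"wz": 0,"claw": 1},
    {"dx": 0,"dy": -2.9,"dz": 0,"wx": 0,"wy": 0,"wz": 0,"claw": 1}
  ],
  "squeeze": 60
}}

```text
clock: 14.25
position: [0.5743, -0.0474, 0.2156]
tcp_rot: [0.108, 0.994, 0.002, 0.001]
force: [-0.6, 6.3, 7.9]
finger_gap: 0.152
grasp_force: 59.6
```

```bash
python3 - <<'E'
from h import *
s=ctrl.observe(); print(s["position"].round(4),s["clock"],s["finger_gap"],s["grasp_force"],s["force"].round(1), "pull est", -(s["position"][:2]-[.5804,-.0214])@[.215,.977])
im=shot("wrist","w8.png"); cv2.imwrite("pics/c8.png",cv2.resize(im[340:440,260:370,::-1],None,fx=5,fy=5,interpolation=2))
E
```

```text
[ 0.5743 -0.0474  0.2156] 14.25 0.15239244620376077 59.567829966545105 [-0.6  6.3  7.9] pull est 0.026735242108447636
```

View pics/c8.png

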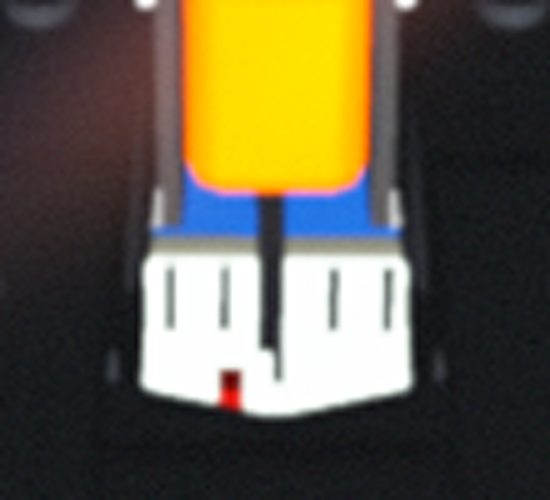

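The clip's tip shows at crop (230,375) and the pointer tip at crop (268,345), with 54.5 px per 5 mm tick. That leaves about 3.4 mm to go, and from here I'll measure numerically.

{"op": "send_rows", "data": {
  "rows": [
    {"dx": 0,"dy": -0.18,"dz": 0,"wx": 0,"wy": 0,"wz": 0,"claw": 1},
    {"dx": 0,"dy": -0.35,"dz": 0,"wx": 0,"wy": 0,"wz": 0,"claw": 1},
    {"dx": 0,"dy": -0.35,"dz": 0,"wx": 0,"wy": 0,"wz": 0,"claw": 1},
    {"dx": 0,"dy": -0.35,"dz": 0,"wx": 0,"wy": 0,"wz": 0,"claw": 1},
    {"dx": 0,"dy": -0.35,"dz": 0,"wx": 0,"wy": 0,"wz": 0,"claw": 1},
    {"dx": 0,"dy": -0.35,"dz": 0,"wx": 0,"wy": 0,"wz": 0,"claw": 1}
  ]
}}

```text
clock: 14.8
position: [0.5736, -0.0506, 0.2156]
tcp_rot: [0.107, 0.994, 0.002, 0.001]
force: [0.1, 6.3, 7.0]
finger_gap: 0.158
grasp_force: 59.7
```

```bash
cat > m.py <<'E'
from h import *
def meas(im):
    im=im.astype(float); r,g,b=im[...,0],im[...,1],im[...,2]
    red=np.clip(r-np.maximum(g,b)-60,0,None)[410:424,285:345]; rc=(red*np.arange(285,345)).sum()/red.sum()
    out=[]
    for row in range(396,410):
        d=np.clip(200-im[row,295:340].max(1),0,None)
        out.append((row,round((d*np.arange(295,340)).sum()/max(d.sum(),1),2),int(d.sum())))
    return rc,red.sum(),[(r,round((x*np.arange(285,345)).sum()/max(x.sum(),1),2),int(x.sum())) for r,x in zip(range(410,424),red)],out
E
python3 - <<'E'
from m import *
print(meas(cv2.imread("pics/w8.png")[:,:,::-1]))
s=ctrl.observe(); print(s["position"].round(4),s["clock"],s["finger_gap"],s["grasp_force"],s["force"].round(1), "pull est", -(s["position"][:2]-[.5804,-.0214])@[.215,.977])
print(meas(shot("wrist","w9.png")))
E
```

```text
(np.float64(305.67545304777593), np.float64(1821.0), [(410, np.float64(0.0), 0), (411, np.float64(0.0), 0), (412, np.float64(0.0), 0), (413, np.float64(0.0), 0), (414, np.float64(0.0), 0), (415, np.float64(305.71), 76), (416, np.float64(305.71), 73), (417, np.float64(305.68), 167), (418, np.float64(305.61), 409), (419, np.float64(305.59), 482), (420, np.float64(305.68), 436), (421, np.float64(306.02), 178), (422, np.float64(0.0), 0), (423, np.float64(0.0), 0)], [(396, np.float64(317.39), 792), (397, np.float64(317.06), 783), (398, np.float64(317.13), 770), (399, np.float64(316.93), 779), (400, np.float64(316.48), 792), (401, np.float64(315.98), 792), (402, np.float64(315.96), 786), (403, np.float64(315.87), 764), (404, np.float64(315.83), 756), (405, np.float64(315.57), 621), (406, np.float64(313.52), 529), (407, np.float64(313.53), 535), (408, np.float64(313.52), 539), (409, np.float64(313.72), 401)])
[ 0.5736 -0.0506  0.2156] 14.8 0.15836084420843932 59.70936298370361 [0.1 6.3 7. ] pull est 0.029968514029659644
(np.float64(312.60911657926584), np.float64(2479.0), [(410, np.float64(0.0), 0), (411, np.float64(0.0), 0), (412, np.float64(0.0), 0), (413, np.float64(0.0), 0), (414, np.float64(0.0), 0), (415, np.float64(312.71), 79), (416, np.float64(312.66), 76), (417, np.float64(312.71), 163), (418, np.float64(312.62), 412), (419, np.float64(312.6), 482), (420, np.float64(312.61), 491), (421, np.float64(312.56), 491), (422, np.float64(312.6), 285), (423, np.float64(0.0), 0)], [(396, np.float64(315.29), 882), (397, np.float64(315.16), 863), (398, np.float64(315.05), 848), (399, np.float64(315.16), 816), (400, np.float64(315.17), 817), (401, np.float64(315.06), 812), (402, np.float64(314.86), 802), (403, np.float64(314.75), 798), (404, np.float64(314.83), 802), (405, np.float64(315.17), 716), (406, np.float64(314.51), 616), (407, np.float64(314.44), 592), (408, np.float64(314.31), 577), (409, np.float64(314.71), 354)])
```

```bash
python3 - <<'E'
import cv2,numpy as np
for f in ("w8","w9"):
    im=cv2.imread(f"pics/{f}.png").astype(int)
    for r in (398,402,407,412,418): print(f,r,im[r,302:330].max(1))
E
```

```text
w8 398 [255 251 183 174 253 255 254 255 255 233 113  53  47  61 167 254 255 254
 254 254 254 254 255 231 131 182 253 255]
w8 402 [255 240 144 168 253 255 254 255 255 233 114  56  43  65 171 254 255 254
 254 254 254 255 255 227 127 193 253 255]
w8 407 [254 254 254 254 254 254 254 255 255 223  93  44  44  84 200 255 255 254
 254 254 254 254 254 254 253 254 254 254]
w8 412 [254 255 255 255 255 255 255 254 254 254 255 255 226 126 195 254 255 254
 254 254 254 254 254 254 254 254 254 254]
w8 418 [255 245 224 210 210 218 241 255 255 254 254 254 254 254 254 254 254 254
 254 254 254 254 254 254 254 255 255 255]
w9 398 [252 255 254 254 254 254 255 255 244 147  62  51  45  84 198 255 255 255
 255 239 143 165 252 255 254 254 254 254]
w9 402 [252 255 254 254 254 254 255 255 242 146  60  46  46  89 200 255 255 255
 255 227 126 195 254 255 254 254 254 254]
w9 407 [254 254 254 254 254 254 254 255 255 219  90  40  44 102 224 255 255 255
 255 230 132 202 254 255 254 254 254 254]
w9 412 [254 254 254 254 254 254 254 254 255 255 255 255 255 255 255 254 254 255
 255 214 135 231 255 254 254 254 254 254]
w9 418 [255 255 254 254 254 254 255 255 244 226 213 208 216 240 255 255 254 254
 254 254 254 254 254 254 254 254 255 255]
```

{"op": "send_rows", "data": {
  "rows": [
    {"dx": 0,"dy": -0.04,"dz": 0,"wx": 0,"wy": 0,"wz": 0,"claw": 1},
    {"dx": 0,"dy": -0.04,"dz": 0,"wx": 0,"wy": 0,"wz": 0,"claw": 1},
    {"dx": 0,"dy": -0.04,"dz": 0,"wx": 0,"wy": 0,"wz": 0,"claw": 1},
    {"dx": 0,"dy": -0.04,"dz": 0,"wx": 0,"wy": 0,"wz": 0,"claw": 1},
    {"dx": 0,"dy": -0.04,"dz": 0,"wx": 0,"wy": 0,"wz": 0,"claw": 1},
    {"dx": 0,"dy": -0.04,"dz": 0,"wx": 0,"wy": 0,"wz": 0,"claw": 1}
  ]
}}

```text
clock: 15.35
position: [0.5735, -0.0508, 0.2156]
tcp_rot: [0.107, 0.994, 0.002, 0.001]
force: [-0.4, 7.3, 7.2]
finger_gap: 0.152
grasp_force: 59.5
```

```bash
cat > f.py <<'E'
from m import *
def d(im):
    x=np.arange(308,319); w=np.clip(240-im[406:409,308:319].max(2).astype(float),0,None).sum(0); p=(w*x).sum()/w.sum(); m=meas(im)[0]; return p,m,(p-m)/2.17
E
python3 - <<'E'
from f import *
s=ctrl.observe(); print(s["position"].round(4),s["clock"],s["finger_gap"],s["grasp_force"],s["force"].round(1))
print(d(cv2.imread("pics/w9.png")[:,:,::-1]),[d(shot("wrist",f"w10{i}.png")) for i in range(2)])
for n,l,z in (("scene","guard_bar",.28),("scene","carton",0),("scene","tin",0),("scene","race",0),("top","latch_knob",.125)):
    vision.get_image(n)
    for q in nets.landmark_of(n,l)[:1]: print(n,l,round(q["conf"],2),at_z(n,q["point"],z).round(4))
E
```

```text
[ 0.5735 -0.0508  0.2156] 15.35 0.1523810908714325 59.54418897628784 [-0.4  7.3  7.2]
(np.float64(313.4483227561197), np.float64(312.60911657926584), np.float64(0.38673095707550675)) [(np.float64(313.4232602478551), np.float64(313.1720297029703), np.float64(0.11577444464738883)), (np.float64(313.4322274881517), np.float64(313.1652245570663), np.float64(0.12304282538495756))]
scene guard_bar 0.67 [ 0.7072 -0.0766  0.28  ]
scene carton 0.85 [0.6178 0.1753 0.    ]
scene tin 0.8 [ 0.7048  0.1338 -0.    ]
scene race 0.5 [ 0.5891 -0.289   0.    ]
```

```bash
python3 -c "
from bench import job_done
print(job_done())"
```

```text
the job is handed in; nothing more can be done
None
```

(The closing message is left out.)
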